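Open the fume extractor and take off its filter cover

ROBOT

A 7-joint arm with a two-finger parallel gripper is mounted at the origin on a cart in front of the work surface, level with it; the furniture and walls round the work are solid. World frame = base frame: x ahead of the robot, y to its left, z up, the work surface at z = 0. Lengths are in m, angles in degrees, forces in N, time in s.
With the tool pointing down it reaches from about 0.4 to 0.75 m from the base axis. Payload 19.5 kg.
Tool frame: the origin (TCP) lies midway between the tips of the shut fingers; the grasp point (between the pads) lies 19 mm behind it; z points along the fingers, y is the line along which they close (so a half turn about z gives the same grasp; the last joint's range is limited). The gripper opens to 85 mm and grips with 20 to 120 N. Pads are 22 mm wide; open, the fingers measure 114 mm over their backs; the gripper's body (76 mm by 85 mm) begins 54 mm behind the grasp point. The pads swing forward as they close: fully open they stand 13 mm farther back than shut.
Start: joints at [66.251, 40.479, -1.581, 85.061, 1.261, 54.483, -4.326], TCP at [0.209, -0.535, 0.231] pointing down, gripper open.
Joint ranges: [-155.06, 155.06], [-18.47, 123.98], [-90, 86.84], [0, 140.48], [-83.41, 263.41], [0, 116], [-161.91, 161.91]. Speed limits (degrees/s): [108.29, 108.29, 147.25, 147.25, 172.46, 172.46, 172.46].

INTERFACE

Orientations are given as [roll, pitch, yaw] about the fixed x, y, z axes, in that order (R = Rz(yaw) Ry(pitch) Rx(roll)).
In Python, from workcell import * gives the robot as it stands. Calls block until the motion is done:
- reach(position, orientation): joint-space move of the TCP to a pose.
- servo_line(position, attitude=None, max_speed=0.15): straight line of the TCP; attitude=None keeps the orientation; max_speed is the mean speed in m/s.
- set_joints(angles): joint-space move.
- grip(opening): finger opening in m; the grip force is fixed at half the most; returns when the fingers have stopped.
- hold(seconds).
- ik(position, orientation): joint angles nearest the present ones, or None.
- state(): the state.
- read_camera(name): name is "side" or "top" or "wrist"; returns a dict with "image" (480x640x3 uint8, red, green, blue), "K" (3x3 intrinsics, pixels), "rvec" (rotation vector, rad) and "tvec" (3), from world to camera coordinates, as OpenCV has them. Camera axes: x right, y down, z forward; pixel columns grow to the right and rows downward; lengths in m; the calibration is good to about 2 mm. A picture is of the moment at which its call begins. There is no depth.
A pose or a line that the arm cannot do raises MotionError and nothing moves.
- job_done(): hands the job in; it is judged then, once.
Trained networks look in a picture, given as the dict that the camera call returned (one of the last four; its "shot" number tells which), for a name from the list of things; names that differ only in an ending like _2 or _b are one class to them, and where a whole thing is asked for, a point or a joint stands for the part that bears it (a point fixed in the world has none). Each returns a list of dicts, best first, with "p" (0 to 1); they miss things now and then, are a little off and sometimes report something else, mostly with a low value. They report only what shows in the picture. A call takes as long as a camera call.
- find_in(picture, thing): "xyz" ([x, y, z] in m, in world coordinates, good to about 4 mm: the middle of the surface that is visible of it).
The state is a dict: "t": time; "joints": joint angles; "joint_vel": joint speeds; "joint_torque": joint torques, N m; "eef_pos": TCP position; "orientation": TCP orientation; "contact_force": force on the tool from outside, world axes, zero at the start; "ft_torque": the same for the moment, N m; "opening": finger opening in m; "grasp_force": force on a finger pad.
Only numpy, scipy, OpenCV 4.12 (cv2) and the standard library are available. Lean on these libraries where they do the work, as an engineer would, in place of code of your own. Each camera call takes 0.05 s, during which the arm holds its last target. There are 200 camera calls.

TASK

Get the fume extractor ready for a new filter: pull up the recessed paddle in its lid so that the latch trips, raise the lid with it and swing it back until it stands open past upright. Then squeeze the two snap tabs of the black filter cover inside, lift the cover out and set it down flat on free bench beside the extractor, tabs up, without dropping it. Leave the other things on the bench where they are.

Things in the scene. Friction and masses are not known exactly. Their poses are not given: they have to be found in the camera images.
- extractor: Grey fume-extractor case, fixed, 230 (x) x 290 (y) x 131 mm to its rim, 181 mm over the shut lid. Origin: centre of its underside on the bench; x from its louvred front (towards the robot) to the lid hinge at the rear, y left, z up. Walls 4 mm; inside, 36 mm under the rim, an aluminium deck (top at z 95 mm) carries the filter cover at its middle. A capped inlet sticks out 24 mm at the left side.
- lid (a joint): Lid angle about its rear hinge: 0 shut (latched), 1.57 upright, 1.85 stop, leaning back. A stiff hinge: it stays wherever it is left; raising it takes about 10 N at the front edge. The latch bolt lets go once the paddle stands above about 0.45 rad and is past its keeper at lid 0.05 rad.
- lid_hinge (a point): Point on the hinge axis (along the case's y, which it shares), mid-width, at the case's rear edge: 115 mm behind the case's centre, 131 mm above the bench.
- lid_edge (a point): Middle of the lid's lower front edge, 230 mm from the hinge axis; moves with the lid (axes: x to the hinge, z out through the lid's top). The lid is a 50 mm deep cap. Underside: open rim; the dish comes down to 11 mm inside the rim, and the latch guide below it (mid-width, 32 mm wide, 183 to 224 mm from the hinge) stands 13 mm out past the rim plane and can snag a finger: push beside it.
- paddle (a joint): Paddle angle relative to the lid: 0 lying flush in its dish, 0.65 pulled up to its stop. Spring return, 2 to 5 N at the bead. It turns in the same sense as the lid, about a pin parallel to the lid hinge and 60 mm behind the bead (137 mm from the lid hinge, 42 mm above the lid's lower edge). At its stop, pulling on lifts the lid.
- paddle_grip (a point): Middle of the round bead on the paddle's free front edge, 14 mm thick, 48 mm long along the lid's y; 197 mm from the hinge, 42 mm above the lid's lower edge, so its top lies 1 mm under the lid's top. Steel dish round it: 36 mm deep (floor 29 mm under this point), 36 mm free beside each bead end, 16 mm in front. The bead's ends can be pinched from above and turn between the pads.
- filter_cover: Black grille cover, 150 (x) x 74 (y) x 48 mm with its tabs, about 0.18 kg, clipped into the deck. Origin: centre of its underside (14 mm under the deck while fitted; 0 when lying on the bench). z up; x, y as the case's while fitted. Flange 14 to 18 mm above its origin. Two barbed snap tabs hold it until both are pressed in; then it lifts straight out.
- tabs_mid (a point): Point midway between the two snap tabs, 36 mm above the cover's underside. The tabs stand up at the cover's left and right (y), outer faces 54 mm apart, each 24 mm long (x), from the deck to 34 mm above it (12 mm above this point). Each springs in by 7 mm (3 to 7 N) to its stop and lets go after 4 mm; squeezed home they are 40 mm apart and the cover can be carried by them.
- side_cutters: Side cutters with red handles, 128 mm long, flat on the bench at the right front. Origin: centre of its underside. Not part of the job.
- flux_tin: Shallow round tin of flux, 46 mm wide, 16 mm tall, at the right front. Origin: centre of its underside. Not part of the job.
- wick_reel: Small flat reel of braid, 64 mm long, 11 mm thick, lying at the right side of the extractor. Origin: centre of its underside. Not part of the job.

How it is judged:
By the outcome, as a careful person would: the job done as asked, in the order asked, and still so for the second after the job is handed in, with the robot touching nothing.
It also fails if it takes over 72 s, if anything falls off the work surface, if the arm or the gripper's body presses on something with over 40 N, if the wrist force passes 120 N, or if a joint passes its speed limit or range.

## Working session

There is one attempt and no reset: what is moved stays moved. The work goes in short steps, each a Python script; the robot and the scene stay as the last script left them, time stands still between calls to the robot, and variables do not carry over. Pictures are saved under pics/ and viewed, at most 13 in all, crops included, and the job is handed in when it is done.

```bash
mkdir -p pics; ls; python3 - <<'E'
from workcell import *
import cv2, numpy as np
for n in ["top","side"]:
    p=read_camera(n)
    cv2.imwrite(f"pics/{n}0.png",p["image"][:,:,::-1])
    R=cv2.Rodrigues(np.array(p["rvec"]))[0]
    print(n,"cam",-R.T@np.array(p["tvec"]).ravel(), p["K"][0][0])
    for t in ["extractor","lid","lid_edge","paddle_grip","lid_hinge","side_cutters","flux_tin","wick_reel"]:
        print(t,[(np.round(d["xyz"],3).tolist(),round(d["p"],2)) for d in find_in(p,t)[:2]])
s=state();print(s["t"],s["eef_pos"],s["orientation"],s["contact_force"])
E
```

```text
pics
top cam [ 0.3249132  -0.09195364  1.25712682] 544.8189505429079
extractor [([0.509, 0.188, 0.183], 0.58)]
lid [([0.511, 0.191, 0.18], 0.57)]
lid_edge []
paddle_grip [([0.467, 0.2, 0.179], 0.85)]
lid_hinge [([0.508, 0.186, 0.18], 0.81)]
side_cutters [([0.428, -0.43, 0.01], 0.7)]
flux_tin [([0.525, -0.313, 0.011], 0.54)]
wick_reel [([0.562, -0.017, 0.012], 0.68)]
side cam [0.29972154 0.94519108 0.87548464] 542.6129404996693
extractor [([0.506, 0.294, 0.179], 0.7)]
lid [([0.507, 0.239, 0.18], 0.64)]
lid_edge [([0.51, 0.237, 0.177], 0.95)]
paddle_grip [([0.465, 0.203, 0.177], 0.88)]
lid_hinge [([0.506, 0.288, 0.183], 0.81)]
side_cutters [([0.427, -0.425, 0.009], 0.47), ([0.508, 0.294, 0.177], 0.4)]
flux_tin [([0.516, -0.31, 0.014], 0.6)]
wick_reel [([0.504, 0.294, 0.179], 0.66)]
0.9 [ 0.20942122 -0.53548543  0.23128128] [-1.79995945e+02 -6.94701206e-04  2.13584262e+01] [ 0.03440006 -0.70948398  0.34363419]
```

View pics/top0.png

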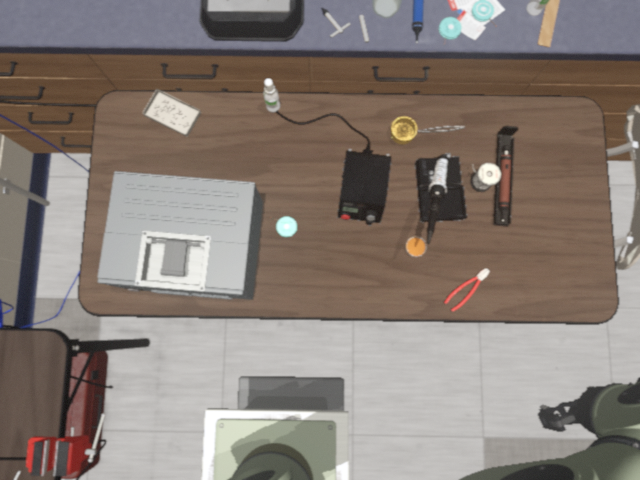

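View pics/side0.png

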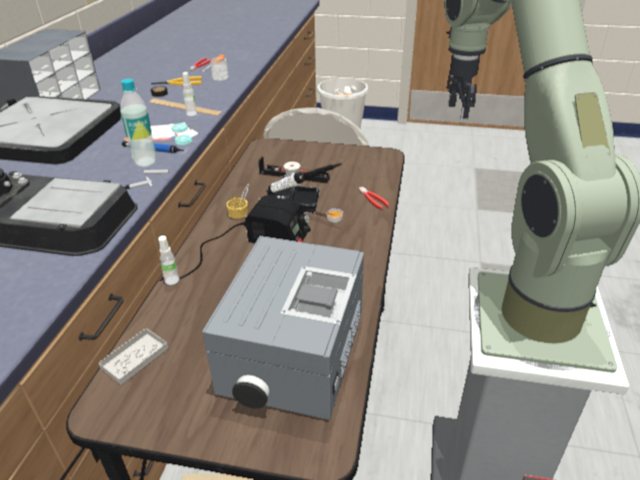

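The top view shows the case at the left: lid corners at about (114,172), (256,181), (98,283) and (246,293). The dish is at (138–208, 233–288) with the paddle at (175,258). The side view shows the inlet facing the camera at (250,390). Free bench lies between the case and the black station, with the reel at (287,227).

```bash
cat > h.py <<'E'
from workcell import *
import cv2, numpy as np
def cam(p):
    R=cv2.Rodrigues(np.array(p["rvec"],float))[0]; t=np.array(p["tvec"],float).ravel()
    return R,t,np.array(p["K"],float)
def px2w(p,uv,z):
    R,t,K=cam(p); d=R.T@np.linalg.inv(K)@np.array([uv[0],uv[1],1.]); c=-R.T@t
    return c+d*(z-c[2])/d[2]
def w2px(p,X):
    R,t,K=cam(p); return cv2.projectPoints(np.array(X,float).reshape(-1,3),np.array(p["rvec"],float),np.array(p["tvec"],float),K,None)[0].reshape(-1,2)
def save(n,im): cv2.imwrite(f"pics/{n}.png",np.ascontiguousarray(im[:,:,::-1]))
def st(*k):
    s=state(); print(round(s["t"],2),np.round(s["eef_pos"],4),np.round(s["orientation"],1),"F",np.round(s["contact_force"],1),"op",round(s["opening"],4),"gf",np.round(s["grasp_force"],1),"q",np.round(s["joints"],0))
E
python3 - <<'E'
from h import *
p=read_camera("top")
for uv in [(114,172),(256,181),(98,283),(246,293)]: print(uv,px2w(p,uv,.181).round(3))
for uv in [(145,233),(211,237),(136,285),(206,289)]: print(uv,px2w(p,uv,.181).round(3))
for uv in [(165,239),(187,240),(161,274),(185,276)]: print(uv,px2w(p,uv,.178).round(3))
im=p["image"]; save("topc",cv2.resize(im[155:315,80:300],None,fx=3.6,fy=3.6,interpolation=cv2.INTER_CUBIC))
for o in [[180,0,90],[180,0,-90],[180,0,97]]:
  for z in [.35,.19]:
    print(o,z,ik([.43,.2,z],o))
E
```

```text
(114, 172) [0.638 0.334 0.181]
(256, 181) [0.624 0.041 0.181]
(98, 283) [0.411 0.347 0.181]
(246, 293) [0.396 0.053 0.181]
(145, 233) [0.512 0.261 0.181]
(211, 237) [0.506 0.128 0.181]
(136, 285) [0.408 0.271 0.181]
(206, 289) [0.402 0.132 0.181]
(165, 239) [0.501 0.221 0.178]
(187, 240) [0.5   0.176 0.178]
(161, 274) [0.431 0.224 0.178]
(185, 276) [0.427 0.176 0.178]
[180, 0, 90] 0.35 [ -6.0636554   27.2567637  -38.54114954  91.55385803  17.98682645
  67.5307781  -48.4413858 ]
[180, 0, 90] 0.19 [-23.65263118  35.88884263  -8.86573632 108.55522426   8.79822987
  36.20504035 -37.97379941]
[180, 0, -90] 0.35 [  9.40762993  39.00147061 -77.01556023  91.14192667  38.38450569
  80.97510404 108.85053863]
[180, 0, -90] 0.19 [ -54.01702349   44.78882931   48.94045552  109.46157072  -45.88847012
   47.71947359 -160.08787948]
[180, 0, 97] 0.35 [ -5.16150997  27.5633779  -40.23695827  91.52806987  18.82489824
  67.86732347 -42.35519365]
[180, 0, 97] 0.19 [-22.39547431  35.97320868 -11.03277319 108.51609277  10.88991699
  36.51389916 -33.15198466]
```

View pics/topc.png

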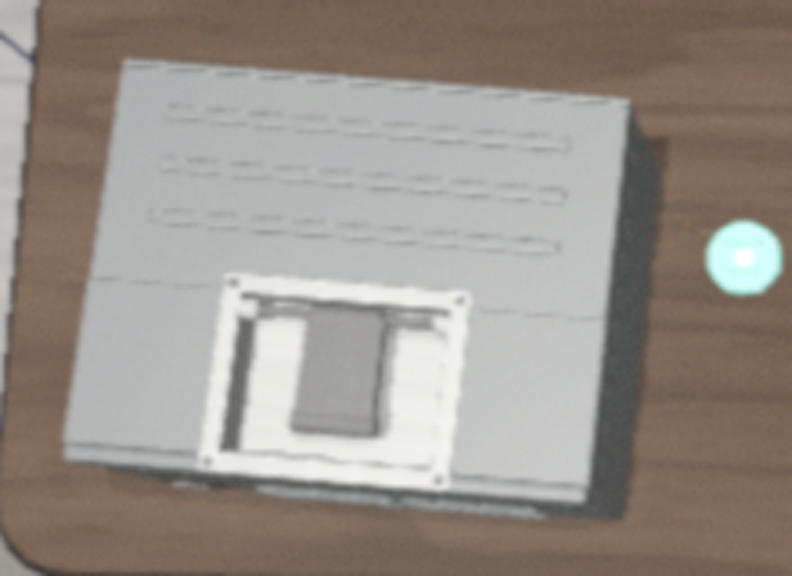

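Fitting the corners at z = 0.181 gives 293 × 228 mm, which matches the given size. The case centre is about (0.517, 0.194) with yaw about −3°, so the bead should be near (0.435, 0.198, 0.173). This agrees with the paddle's front edge. I'll move above it, refine with the wrist camera and check the IK along the arc.

```bash
cat >> h.py <<'E'
TH=np.radians(-3.0); C=np.array([.517,.194,0.])
def loc(x,y,z):   # case frame -> world
    c,s=np.cos(TH),np.sin(TH); return C+np.array([c*x-s*y,s*x+c*y,z])
def bead(a,p,dy=0):
    r,h=.137+.06*np.cos(p), .042+.06*np.sin(p)   # from hinge, towards front / up
    return loc(.115-(r*np.cos(a)-h*np.sin(a)), dy, .131+r*np.sin(a)+h*np.cos(a))
def tcp(g,ori,back=.019):
    from scipy.spatial.transform import Rotation as Ro
    return np.array(g)+back*Ro.from_euler('xyz',ori,degrees=True).as_matrix()[:,2]
E
python3 - <<'E'
from h import *
D=[180,0,-3]
s=state(); e=np.array(s["eef_pos"]); 
servo_line([e[0],e[1],.40],max_speed=.3)
g=loc(-.10,0,.36)
reach(g,D); grip(.064); st()
for n in ["wrist","top"]:
    p=read_camera(n); save(n+"1",p["image"])
    for t in ["paddle_grip","lid","extractor","lid_edge"]:
        print(n,t,[(np.round(d["xyz"],3).tolist(),round(d["p"],2)) for d in find_in(p,t)[:1]])
    if n=="wrist": print("pred px bead ends",w2px(p,[bead(0,0,-.024)+[0,0,.0],bead(0,0,.024)]).round(0).tolist(), w2px(p,[loc(-.115,y,.181) for y in(-.145,.145)]).round().tolist())
print("bead",bead(0,0))
for a in [0,.5,1,1.4,1.6]:
    for t in [0,15]:
        o=[180,t,-3]; q=ik(tcp(bead(a,.65),o),o); print(a,t,bead(a,.65).round(3),None if q is None else np.round(q))
E
```

```text
4.71 [0.4172 0.1992 0.36  ] [-180.    0.   -3.] F [ 0.  -0.8 -0.8] op 0.0643 gf 0.0 q [  -7.   25.  -37.   92.   16.   68. -140.]
wrist paddle_grip [([0.466, 0.204, 0.18], 0.77)]
wrist lid [([0.5, 0.198, 0.183], 0.91)]
wrist extractor [([0.501, 0.203, 0.182], 0.83)]
wrist lid_edge [([0.498, 0.199, 0.18], 0.68)]
pred px bead ends [[349.0, 193.0], [291.0, 193.0]] [[495.0, 235.0], [146.0, 235.0]]
top paddle_grip [([0.475, 0.195, 0.18], 0.88)]
top lid [([0.533, 0.164, 0.178], 0.96)]
top extractor [([0.528, 0.164, 0.183], 0.87)]
top lid_edge [([0.53, 0.169, 0.185], 0.92)]
bead [0.43511238 0.19829155 0.173     ]
0 0 [0.447 0.198 0.209] [ -11.   39.  -30.  105.   27.   43. -149.]
0 15 [0.447 0.198 0.209] [  -6.   46.  -35.   92.   17.   61. -138.]
0.5 0 [0.507 0.195 0.288] [  -7.   38.  -34.   88.   23.   61. -139.]
0.5 15 [0.507 0.195 0.288] [  -6.   45.  -35.   73.   15.   80. -132.]
1 0 [0.598 0.19  0.329] [  -7.   44.  -33.   64.   23.   78. -130.]
1 15 [0.598 0.19  0.329] [  -9.   53.  -33.   43.   17.  101. -124.]
1.4 0 [0.678 0.186 0.326] [ -10.   54.  -32.   40.   25.   91. -123.]
1.4 15 [0.678 0.186 0.326] None
1.6 0 [0.715 0.184 0.313] [ -12.   60.  -31.   25.   27.   98. -117.]
1.6 15 [0.715 0.184 0.313] None
```

View pics/wrist1.png

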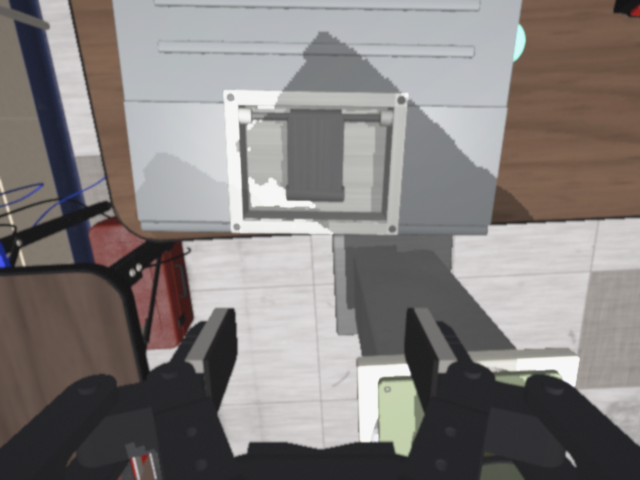

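The wrist view shows the bead ends at (288,193) and (343,193) and the front lid corners at (140,235) and (487,235). The heading is right, but the real position is about 5 px left of my prediction, so y shifts by +4 mm. Next I pinch the bead and pull it up.

```bash
sed -i 's/C=np.array(\[.517,.194,0.\])/C=np.array([.517,.198,0.])/' h.py; python3 - <<'E'
from h import *
D=[180,0,-3]
b=tcp(bead(0,0),D)
servo_line(b+[0,0,.06],max_speed=.25)
servo_line(b+[0,0,.001],max_speed=.1); st()
grip(.046); st()
for p in [.3,.6]:
    servo_line(tcp(bead(0,p),D),max_speed=.08); st()
servo_line(tcp(bead(.08,.65),D),max_speed=.08); st()
servo_line(tcp(bead(.2,.65),D),max_speed=.1); st()
p=read_camera("side"); save("side2",p["image"][150:470,150:450])
E
```

```text
6.69 [0.4354 0.2025 0.1557] [-1.8e+02 -1.0e-01 -3.0e+00] F [0.1 0.2 0.9] op 0.0637 gf 0.0 q [ -13.   41.  -27.  109.   31.   37. -153.]
6.99 [0.4354 0.203  0.1558] [-1.799e+02 -1.000e-01 -3.000e+00] F [-1.4  3.1  9. ] op 0.0468 gf 45.2 q [ -13.   41.  -27.  109.   31.   36. -153.]
7.35 [0.4377 0.2027 0.1719] [-179.9   -0.    -3. ] F [-0.2  6.6 -6.6] op 0.047 gf 44.9 q [ -12.   40.  -29.  108.   29.   39. -152.]
7.72 [0.4452 0.2023 0.1878] [-179.9    0.    -3. ] F [-2.1  5.3 -6.3] op 0.047 gf 43.9 q [ -11.   39.  -30.  106.   28.   43. -150.]
8.12 [0.4535 0.2017 0.2047] [-1.8e+02  1.0e-01 -3.0e+00] F [-5.6  5.6 -5. ] op 0.0472 gf 43.8 q [ -10.   38.  -31.  103.   26.   46. -148.]
8.51 [0.4655 0.201  0.2253] [-1.8e+02  1.0e-01 -3.0e+00] F [-8.5  3.9 -1.5] op 0.0472 gf 43.8 q [  -9.   38.  -32.   99.   25.   51. -145.]
```

View pics/side2.png

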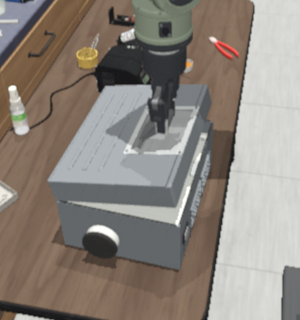

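The lid's front edge is up: a wedge-shaped gap shows under it at (190,190), so the latch has tripped. I'll continue along the arc.

```bash
python3 - <<'E'
from h import *
D=[180,0,-3]
for a in np.arange(.35,1.41,.15):
    servo_line(tcp(bead(a,.65),D),max_speed=.15)
    f=np.abs(state()["contact_force"]).max()
    if f>40: print("force",a,f); break
st()
p=read_camera("side"); save("side3",p["image"][100:480,100:500])
for d in (.45,): pass
E
```

```text
11.36 [0.6776 0.1899 0.3061] [180.  -0.  -3.] F [ 0.   0.7 -0.2] op 0.046 gf 0.0 q [ -10.   54.  -31.   40.   25.   91. -123.]
```

View pics/side3.png

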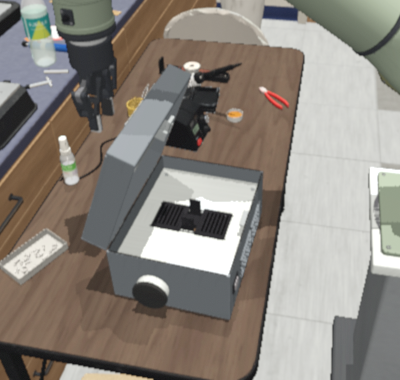

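The fingers slipped off the bead partway. The lid stands held by its hinge at roughly 60–70°, with the free gripper behind it at crop (95,95). The filter cover is visible on the deck. I'll go up and over, then push the lid from inside, beside the latch guide.

```bash
cat >> h.py <<'E'
def under(a,r=.195,dy=.045,d=.011):
    return loc(.115-r*np.cos(a)+d*np.sin(a),dy,.131+r*np.sin(a)+d*np.cos(a))
E
python3 - <<'E'
from h import *
p=read_camera("side")
for a in [.9,1.0,1.1,1.2,1.3]:   # lid front corners: lower edge at left side
    print(a,(w2px(p,[loc(.115-.23*np.cos(a),y,.131+.23*np.sin(a)) for y in(.145,-.145)])-[100,100]).round().tolist())
print(p["image"].shape, ik([.675,.19,.46],[180,0,-3]),ik([.65,.19,.46],[180,0,-3]))
for P in [-40,-60,-75]:
  for a in [.9,1.2,1.8]:
    q=ik(under(a),[180,P,-3]); print(P,a,under(a).round(3),None if q is None else np.round(q))
E
```

```text
0.9 [[175.0, 190.0], [221.0, 93.0]]
1.0 [[163.0, 181.0], [212.0, 86.0]]
1.1 [[150.0, 174.0], [202.0, 80.0]]
1.2 [[137.0, 167.0], [191.0, 75.0]]
1.3 [[123.0, 161.0], [180.0, 70.0]]
(480, 640, 3) None None
-40 0.9 [0.522 0.243 0.291] [-69.  37.  48. 119. -64.   3. -65.]
-40 1.2 [0.574 0.24  0.317] [-64.  37.  49. 109. -35.  10. -91.]
-40 1.8 [0.689 0.234 0.318] [ -31.   37.    2.   90.   48.   26. -162.]
-60 0.9 [0.522 0.243 0.291] [-79.  52.  62. 134. 180.  32.  36.]
-60 1.2 [0.574 0.24  0.317] [-74.  49.  62. 126. 186.  25.  36.]
-60 1.8 [0.689 0.234 0.318] [-59.  49.  49. 108. 178.  17.  51.]
-75 0.9 [0.522 0.243 0.291] None
-75 1.2 [0.574 0.24  0.317] [-78.  68.  74. 134. 182.  47.  22.]
-75 1.8 [0.689 0.234 0.318] [-65.  63.  62. 117. 173.  39.  39.]
```

```bash
python3 - <<'E'
from h import *
D=[180,0,-3]
def go(p,**k):
    try: servo_line(p,**k); return True
    except MotionError as e: print("ERR",p,e); return False
e=np.array(state()["eef_pos"])
ok=False
for z in (.42,.41,.40,.39):
    if ik([.655,e[1],z],D) is not None and go([.655,e[1],z],max_speed=.2): ok=True;break
st()
if ok:
    ok=go([.50,.243,z],max_speed=.25)
    grip(0.0)
    ok=ok and go([.50,.243,.32],max_speed=.2); st()
    for x in np.arange(.53,.671,.02):
        if not ok: break
        ok=go([x,.243-.052*(x-.5),.32],max_speed=.12)
        F=state()["contact_force"]; print(round(x,3),np.round(F,1))
        if abs(F[0])>30: break
p=read_camera("side"); save("side4",p["image"][60:480,60:500]); st()
for a in [1.6,1.7,1.8,1.85]: print(a,(w2px(p,[loc(.115-.23*np.cos(a),y,.131+.23*np.sin(a)) for y in(.145,-.145)])-[60,60]).round().tolist())
E
```

```text
12.18 [0.655  0.19   0.4193] [180.   0.  -3.] F [ 0.3 -0.1 -0.2] op 0.0461 gf 0.0 q [ -14.   51.  -30.   21.   25.  110. -118.]
14.87 [0.5002 0.2433 0.321 ] [-1.8e+02 -1.0e-01 -3.0e+00] F [0.9 0.3 1. ] op -0.0001 gf 0.0 q [ -12.   36.  -34.   79.   20.   71. -141.]
0.53 [0.2 0.3 0.1]
0.55 [-1.5  0.6 -0.2]
0.57 [ 0.6 -0.2  0.8]
0.59 [ 0.1 -0.2  0.6]
0.61 [0.1 0.2 0.6]
0.63 [-0.2  0.5  0.2]
0.65 [-0.4  0.   0.1]
0.67 [-0.2  0.2  0.7]
17.53 [0.6693 0.2345 0.3201] [-180.   -0.   -3.] F [ 0.1 -0.3  0.4] op 0.0002 gf 0.0 q [ -15.   54.  -31.   35.   25.   94. -125.]
1.6 [[121.0, 191.0], [187.0, 103.0]]
1.7 [[108.0, 190.0], [176.0, 102.0]]
1.8 [[96.0, 190.0], [166.0, 103.0]]
1.85 [[90.0, 190.0], [161.0, 103.0]]
```

View pics/side4.png

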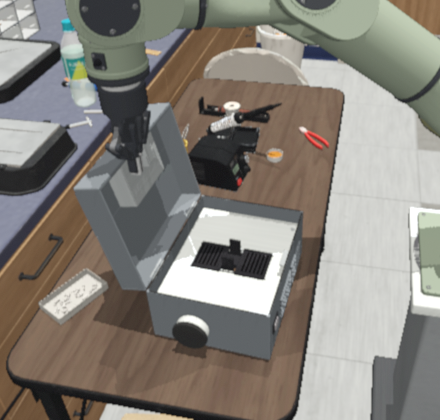

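The side view shows the lid standing back: its lower front corners at about (92,188) and (165,105) match the prediction for about 1.83 rad. The cover and its tabs show at (232,258). I'll back off and look at the cover with the wrist camera, and work out the free bench area.

```bash
python3 - <<'E'
from h import *
D=[180,0,-3]
servo_line([.60,.238,.34],max_speed=.2)
servo_line([.47,.2,.31],max_speed=.25); grip(.085)
p=read_camera("wrist"); save("wrist5",p["image"])
for t in ["filter_cover","tabs_mid"]:
    print(t,[(np.round(d["xyz"],3).tolist(),round(d["p"],2)) for d in find_in(p,t)[:1]])
print("tabs px pred",w2px(p,[loc(0,-.027,.129),loc(0,.027,.129),loc(-.075,0,.099),loc(.075,0,.099)]).round().tolist())
t=read_camera("top")
for uv in [(258,315),(340,318),(340,222),(375,222),(287,237),(258,297),(300,280),(410,250)]: print(uv,px2w(t,uv,0).round(3))
for d in find_in(t,"wick_reel")[:1]: print(np.round(d["xyz"],3),d["p"])
for yw in (-93,87,-3,-60,60):
  for z in (.15,.025):
    q=ik([.43,-.07,z],[180,0,yw]); print(yw,z,None if q is None else np.round(q))
E
```

```text
filter_cover [([0.529, 0.2, 0.102], 0.56)]
tabs_mid [([0.526, 0.199, 0.098], 0.8)]
tabs px pred [[354.0, 158.0], [286.0, 158.0], [320.0, 239.0], [320.0, 60.0]]
(258, 315) [0.358 0.048 0.   ]
(340, 318) [ 0.354 -0.139  0.   ]
(340, 222) [ 0.577 -0.137  0.   ]
(375, 222) [ 0.579 -0.22   0.   ]
(287, 237) [ 0.54  -0.014  0.   ]
(258, 297) [0.399 0.049 0.   ]
(300, 280) [ 0.439 -0.046  0.   ]
(410, 250) [ 0.514 -0.301  0.   ]
[ 0.564 -0.019  0.011] 0.77
-93 0.15 [  -1.   38.   11.  119.  -17.   24. -160.]
-93 0.025 [  -1.   54.   10.  124.  -72.    9. -106.]
87 0.15 [ 33.  45. -51. 118.  53.  44. -55.]
87 0.025 [ 21.  56. -29. 123.  78.  24. -77.]
-3 0.15 [  20.   39.  -26.  118.   34.   30. -124.]
-3 0.025 [   8.   53.   -6.  123.   53.    6. -141.]
-60 0.15 [   6.   38.   -2.  119.    2.   24. -147.]
-60 0.025 [ -1.  54.  10. 124. -72.   9. -73.]
60 0.15 [ 29.  43. -43. 118.  48.  38. -76.]
60 0.025 [ 12.  54. -12. 123.  68.  11. -94.]
```

View pics/wrist5.png

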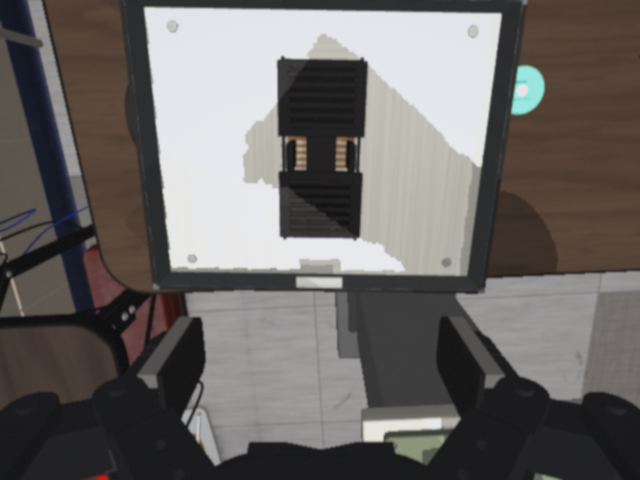

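The wrist view shows the cover spanning rows 58–239 (predicted 60–239), with tabs at (290,154) and (351,154), centred as predicted. Now I squeeze and lift.

```bash
python3 - <<'E'
from h import *
D=[180,0,-3]
c=loc(.001,0,0)
grip(.074)
servo_line(c+[0,0,.17],max_speed=.25)
servo_line(c+[0,0,.104],max_speed=.08); st()
grip(.034); st()
if .035<state()["opening"]<.046:
    servo_line(c+[0,0,.125],max_speed=.05); st()
    servo_line(c+[0,0,.26],max_speed=.15); st()
p=read_camera("side"); save("side6",p["image"][60:480,60:500])
E
```

```text
22.01 [0.5182 0.1981 0.1044] [-180.   -0.   -3.] F [-0.3 -0.6 -0.4] op 0.0737 gf 0.0 q [ -11.   51.  -26.   97.   32.   40. -147.]
22.48 [0.5184 0.1978 0.1054] [ 1.8e+02 -1.0e-01 -3.0e+00] F [-5.8 -5.1 27.1] op 0.0358 gf 57.9 q [ -11.   51.  -26.   97.   32.   40. -147.]
23.04 [0.518  0.1979 0.125 ] [180.  -0.  -3.] F [ 0.2  0.1 -2.6] op 0.0353 gf 60.1 q [ -10.   49.  -28.   96.   31.   43. -146.]
24.09 [0.5178 0.1978 0.2593] [ 1.8e+02  1.0e-01 -3.0e+00] F [-0.2 -0.5 -2.2] op 0.0353 gf 60.1 q [  -7.   39.  -33.   86.   23.   61. -139.]
```

View pics/side6.png

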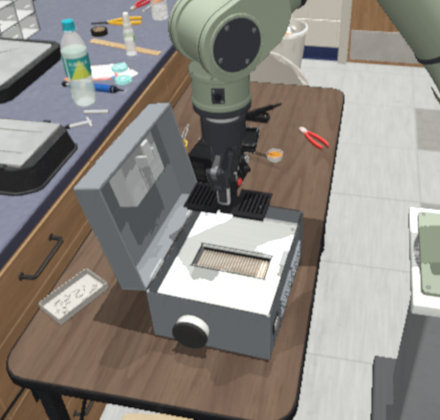

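The cover is out and hanging in the gripper at (228,200), level, and the empty filter opening shows at (232,262). Next I carry it to the free bench and set it down.

```bash
python3 - <<'E'
from h import *
D=[180,0,87]
reach([.43,-.065,.26],D); st()
servo_line([.43,-.065,.045],max_speed=.15); st()
for z in np.arange(.033,.019,-.002):
    servo_line([.43,-.065,z],max_speed=.03)
    F=state()["contact_force"][2]
    print(round(z,4),round(F,1))
    if F>6: break
st()
p=read_camera("top"); save("top7",cv2.resize(p["image"][150:330,200:420],None,fx=3,fy=3))
E
```

```text
25.68 [ 0.4302 -0.0646  0.26  ] [180.  -0.  87.] F [ 0.1  0.7 -1.7] op 0.0353 gf 60.0 q [ 40.  37. -63. 109.  38.  59. -43.]
27.27 [ 0.4301 -0.065   0.0453] [180.  -0.  87.] F [-0.  -0.2 -1.5] op 0.0357 gf 60.0 q [ 27.  56. -41. 123.  76.  34. -75.]
0.033 -1.9
0.031 -2.1
0.029 -1.7
0.027 -2.0
0.025 -2.6
0.023 55.1
29.07 [ 0.4301 -0.0649  0.0245] [179.9   0.   87. ] F [-8.1 -3.3 55.1] op 0.0352 gf 74.4 q [ 26.  58. -40. 123.  81.  33. -80.]
```

View pics/top7.png

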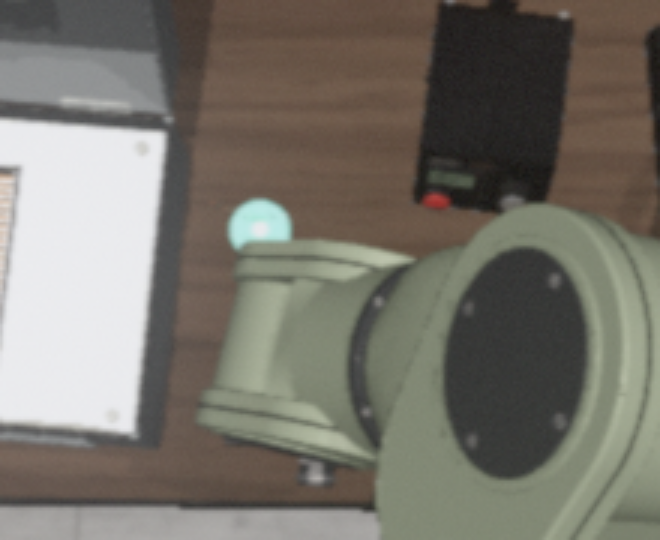

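The cover is on the bench. The arm hides it in this view, and the reel at (260,228) is untouched. I'll ease off the press, release and retract.

```bash
python3 - <<'E'
from h import *
servo_line([.43,-.065,.0252],max_speed=.03); st()
for o in (.045,.055,.078): grip(o)
st()
servo_line([.43,-.065,.12],max_speed=.12)
servo_line([.43,-.065,.26],max_speed=.2)
reach([.35,-.30,.35],[180,0,60]); st()
p=read_camera("top"); save("top8",cv2.resize(p["image"][150:330,80:340],None,fx=3,fy=3))
for t in ["filter_cover","tabs_mid","wick_reel","side_cutters","flux_tin"]:
    print(t,[(np.round(d["xyz"],3).tolist(),round(d["p"],2)) for d in find_in(p,t)[:1]])
E
```

```text
29.37 [ 0.43   -0.0651  0.0252] [180.   0.  87.] F [ 0.6  0.6 -2.5] op 0.0354 gf 60.1 q [ 26.  58. -40. 123.  81.  33. -80.]
30.24 [ 0.43   -0.065   0.0252] [180.  -0.  87.] F [ 0.2 -0.2  0.2] op 0.0779 gf 0.0 q [ 26.  58. -40. 123.  81.  33. -80.]
33.07 [ 0.3505 -0.299   0.3495] [-180.    -0.    60.1] F [-0.2  0.1 -1.2] op 0.0778 gf 0.0 q [ 71.  32. -62.  94.  29.  72. -26.]
filter_cover [([0.429, -0.067, 0.017], 0.71)]
tabs_mid [([0.432, -0.066, 0.019], 0.6)]
wick_reel [([0.563, -0.017, 0.014], 0.71)]
side_cutters []
flux_tin [([0.525, -0.31, 0.008], 0.86)]
```

View pics/top8.png

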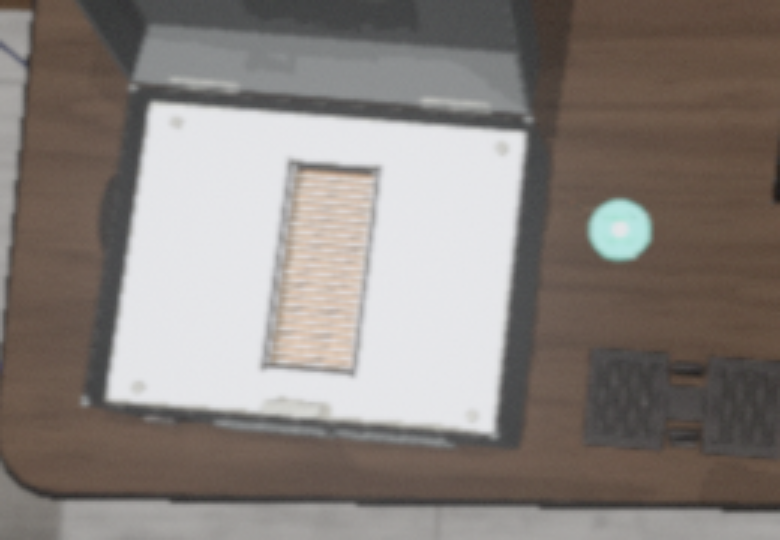

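The lid stands open past upright. The cover lies flat with its tabs up at (685,400), clear of the case and bench edge, and the reel is where it was.

```bash
python3 -c "
from workcell import *
print(job_done())"
```

```text
the job is handed in; nothing more can be done
None
```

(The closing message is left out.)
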